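# Load new filter discs into the camp water filter

### The arm

A 6-joint arm with a two-finger parallel gripper is mounted at the origin on the work surface. World frame = base frame: x ahead of the robot, y to its left, z up, the work surface at z = 0. Lengths are in m, angles in rad, forces in N, time in s.
With the tool pointing down it reaches from about 0.2 to 0.875 m from the base axis. Payload 3.4 kg.
Tool frame: the origin (TCP) lies between the finger pads; the fingertips stand 25 mm ahead of it and the grasp point (between the pads) lies 6 mm ahead of it (r.nose_length is the z of the fingertips in the tool frame, in m); z points along the fingers, y is the line along which they close (so a half turn about z gives the same grasp; the last joint's range is limited). The gripper opens to 94 mm and grips with 3 to 60 N. Pads are 16 mm wide; open, the fingers measure 119 mm over their backs; the gripper's body (75 mm by 177 mm) begins 78 mm behind the grasp point.
Start: joints at [1.211, 0.276, 1.505, -0, 1.361, -0.121], TCP at [0.136, 0.559, 0.23] pointing down, gripper open.
Joint ranges: [-2.89, 2.89], [-0.75, 2.08], [0.22, 2.7], [-1.18, 4.32], [0.11, 2.71], [-2.7, 2.7]. Speed limits (rad/s): [2.57, 2.57, 3.14, 3.14, 3.14, 3.14].

### API

Orientations are given as a unit quaternion [w, x, y, z].
In Python, from plant import r, gripper_to, inverse_kinematics, vision, models, telemetry gives the robot as it stands. Calls block until the motion is done:
- r.move_to(position, orientation): joint-space move of the TCP to a pose.
- r.move_l(position, rot=None, vel=0.15, guard=None): straight line of the TCP; rot=None keeps the orientation; vel is the mean speed in m/s. With guard (N) it stops when the force on the tool has changed by that much, and returns True; else False.
- r.movej(angles): joint-space move.
- gripper_to(opening, f_grip=None): finger opening in m; f_grip is the grip in N (None keeps the last); returns when the fingers have stopped.
- r.hold(seconds).
- inverse_kinematics(position, orientation): joint angles nearest the present ones, or None.
- vision.snapshot(name): name is "scene" or "top"; returns the picture (400x640x3 uint8, red, green, blue); there is no depth.
- vision.get_calibration(name): a dict with "fx", "fy", "cx", "cy" (pixels), "D" ([k1, k2, p1, p2, k3] as OpenCV has them; the pictures are not rectified), "position" and "orientation" of the camera in the world. Camera axes: x right, y down, z forward; pixel columns grow to the right and rows downward; lengths in m; the calibration is good to about 2 mm. A picture is of the moment at which its call begins. get_calibration takes no time and is no camera call.
A pose or a line that the arm cannot do raises r.PlanningError and nothing moves.
- r.sign_off(): hands the job in; it is judged then, once.
Trained networks look in the newest picture that a camera, given by its name, has taken for a name from the list of things; names that differ only in an ending like _2 or _b are one class to them, and where a whole thing is asked for, a point or a joint stands for the part that bears it (a point fixed in the world has none). Each returns a list of dicts, best first, with "score" (0 to 1); they miss things now and then, are a little off and sometimes report something else, mostly with a low value. They report only what shows in the picture. A call takes as long as a camera call. They do not tell look-alikes from the thing itself.
- models.boxes_of(thing, camera): "at" ([x, y, z] in m, in world coordinates, good to about 4 mm: the middle of the surface that is visible of it).
- models.regions_of(thing, camera): "pixels" (400x640 bool, what is visible of it).
- models.mark_of(thing, camera): "at" ([x, y, z] in m, in world coordinates, good to about 4 mm: a listed point, or the origin of a listed thing).
Readings, each from a call of its own:
- telemetry.current_t(): time.
- telemetry.current_joints(): joint angles.
- telemetry.current_dq(): joint speeds.
- telemetry.current_joint_efforts(): joint torques, N m.
- telemetry.current_ee_pos(): TCP position.
- telemetry.current_tool_rot(): TCP orientation.
- telemetry.current_wrist_force(): force on the tool from outside, world axes, zero at the start.
- telemetry.current_torque(): the same for the moment, N m.
- telemetry.current_opening(): finger opening in m.
- telemetry.current_finger_force(): force on a finger pad.
Only numpy, scipy, OpenCV 4.12 (cv2) and the standard library are available. Lean on these libraries where they do the work, as an engineer would, in place of code of your own. Each camera call takes 0.05 s, during which the arm holds its last target. There are 200 camera calls.

### The job

Open the camp water filter: press its green cover down, keep it down and give it a quarter turn anticlockwise, then lift it off and stand it upright, grip bar on top, fully on the blue mat. Then drop the black carbon disc into the filter's tube and after it the white ceramic disc, so that they lie flat as one column, black at the bottom. Leave the cover off, and leave the brown used disc and everything else where it is.

Things in the scene. Friction and masses are not known exactly. Their poses are not given: they have to be found in the camera images.
- tube_mouth (a point): Centre of the mouth of the camp water filter's upright white tube, level with its rim, 100 mm above the bench; z up along the tube. Tube 50 mm outside, 42.5 mm inside, 36 mm deep to its flat floor. The filter is fixed to the bench: grey foot 96 mm across, white body 80 mm across and 45 mm tall, the tube on top. At the start the cover sits over it.
- tube_floor (a point): Centre of the flat floor inside the tube, 36 mm below the rim and 64 mm above the bench. Same axes as tube_mouth; -x points along the little spout with the red tap.
- cover_grip (a point): Green bayonet cover, 70 mm across, about 80 g: skirt 30 mm deep, flat roof 4 mm, on it a straight grip bar 50 (x) by 14 (y) by 24 mm tall, white mark at its +x end. The point is the grip bar's centre: 12 mm above the roof, 46 mm above the skirt's lower edge on which the cover stands when put down. z up. Locked at the start: x along tube_mouth's x, point 26 mm above the rim.
- cover_edge (a point): Centre of the cover's lower (skirt) edge, 46 mm under cover_grip. Under it a black spring ring pushes the cover up with about 5 N. Pressed down 7 to 9 mm (about 10 N; at 10 mm it bottoms hard) and kept down, it turns anticlockwise seen from above. It turns neither clockwise nor unpressed (6 mm deep notches hold it).
- lugs (a point): Middle of the tube at the height of its two outside lugs, 12 mm below the rim; they reach 29.5 mm from the axis. The pressed cover is free of them after 60 degrees of turning (stop at 90); let up there it just rests, and lifts straight off: raise it 40 mm to clear the tube.
- carbon_center (a point): Black carbon filter disc, 40 mm across, 16 mm thick, edges bevelled 1.5 mm, 30 to 55 g, lying flat on the wooden board. The point is its centre, 8 mm above its underside; z is its axis.
- ceramic_center (a point): White ceramic filter disc, 40 mm across, 16 mm thick, edges bevelled 1.5 mm, 30 to 55 g, lying flat on the wooden board. The point is its centre, 8 mm above its underside; z is its axis.
- used_center (a point): Used filter disc, stained brick brown, same size as the others; a bystander. 40 mm across, 16 mm thick, edges bevelled 1.5 mm, 30 to 55 g, lying flat on the wooden board. The point is its centre, 8 mm above its underside; z is its axis.
- board: Flat light wooden board fixed on the bench, 270 (x) by 90 (y) by 8 mm thick; origin at the centre of its underside. The three discs lie on it in a row along its x, 85 mm apart, in any order.
- mat_top (a point): Flat blue plastic mat fixed on the bench, 150 by 150 mm, 4 mm thick; the point is the centre of its top face, x and y along its edges.
- cup: Open dark grey cup, 74 mm across the rim, 85 mm tall; a bystander. Origin at the centre of its underside.
- hatchet: Hatchet lying flat, wooden handle about 260 mm, green head, 24 mm thick; origin under the handle; a bystander.
- screwdriver: Screwdriver lying flat; a bystander. Origin at the centre of its underside.
- bottle: Closed aluminium drinking bottle with a blue cap, 66 mm across, 190 mm tall; a bystander. Origin at the centre of its underside.
- mug: Blue ceramic mug, 80 mm across, 80 mm tall; a bystander. Origin at the centre of its underside.
- offcut: Offcut of light wood, 140 x 45 x 20 mm, lying flat; a bystander. Origin at the centre of its underside.
- hammer: Hammer lying flat; a bystander. Origin at the centre of its underside.
Mind the look-alikes: they are no part of the job. Of the things that look like the part that bears cover_grip, the smallest one is meant.

How it is judged:
By the outcome, as a careful person would: the job done as asked, in the order asked, and still so for the second after the job is handed in, with the robot touching nothing.
It also fails if it takes over 72 s, if anything falls off the work surface, if the arm or the gripper's body presses on something with over 40 N, if the wrist force passes 120 N, or if a joint passes its speed limit or range.

## Working session

There is one attempt and no reset: what is moved stays moved. The work goes in short steps, each a Python script; the robot and the scene stay as the last script left them, time stands still between calls to the robot, and variables do not carry over. Pictures are saved under pics/ and viewed, at most 10 in all, crops included, and the job is handed in when it is done.

```bash
ls; mkdir -p pics; python3 - <<'E'
from plant import r, vision, models, telemetry
import cv2
for c in ("scene","top"):
    cv2.imwrite(f"pics/{c}0.png",cv2.cvtColor(vision.snapshot(c),cv2.COLOR_RGB2BGR))
    k=vision.get_calibration(c); print(c,{a:(b if not hasattr(b,'tolist') else b.tolist()) for a,b in k.items()})
    for n in ("tube_mouth","cover_grip","carbon_center","ceramic_center","used_center","board","mat_top"):
        print(c,n,[(round(d["score"],2),[round(float(x),3) for x in d["at"]]) for d in models.mark_of(n,c)])
print(telemetry.current_t(), telemetry.current_tool_rot())
E
```

```text
pics
scene {'fx': 444.9089857942428, 'fy': 444.9089857942428, 'cx': 316.2720676710576, 'cy': 194.33742746043885, 'D': [0.0026036535754077007, 0.0, 0.0, 0.0, 0.0], 'position': [1.2674398524514334, -0.1823410655164333, 0.888997163852259], 'orientation': [-0.2919362880721871, 0.7376132937051664, 0.5699984996076108, -0.21401295077896898]}
scene tube_mouth [(0.66, [0.608, -0.025, 0.096])]
scene cover_grip [(0.8, [0.429, 0.037, 0.068]), (0.66, [0.334, 0.162, 0.062]), (0.57, [0.602, -0.022, 0.125]), (0.15, [0.559, -0.196, 0.014])]
scene carbon_center [(0.6, [0.391, -0.219, 0.015])]
scene ceramic_center [(0.62, [0.559, -0.195, 0.012])]
scene used_center [(0.68, [0.475, -0.195, 0.018]), (0.44, [0.475, -0.2, 0.001])]
scene board [(0.95, [0.475, -0.198, -0.001])]
scene mat_top [(0.84, [0.527, 0.269, 0.005])]
top {'fx': 400.25600603909083, 'fy': 400.25600603909083, 'cx': 327.1296502251581, 'cy': 205.31046897091352, 'D': [-0.0319149973269144, 0.0, 0.0, 0.0, 0.0], 'position': [0.48927926648366293, -0.0040022577088410834, 1.0845553027546528], 'orientation': [0.018075803126687155, -0.7019157290972478, 0.7118380799721862, -0.016556644850805817]}
top tube_mouth [(0.63, [0.607, -0.025, 0.103])]
top cover_grip [(0.88, [0.426, 0.038, 0.062]), (0.78, [0.338, 0.161, 0.06]), (0.69, [0.601, -0.019, 0.128])]
top carbon_center [(0.58, [0.388, -0.217, 0.019])]
top ceramic_center [(0.73, [0.558, -0.198, 0.017]), (0.3, [0.552, -0.429, 0.002])]
top used_center [(0.65, [0.472, -0.204, 0.016])]
top board [(0.72, [0.389, -0.217, 0.02])]
top mat_top [(0.79, [0.525, 0.266, 0.006])]
0.8 [1.18378132e-05 1.19122416e-01 9.92879573e-01 4.90149736e-05]
```

View pics/scene0.png

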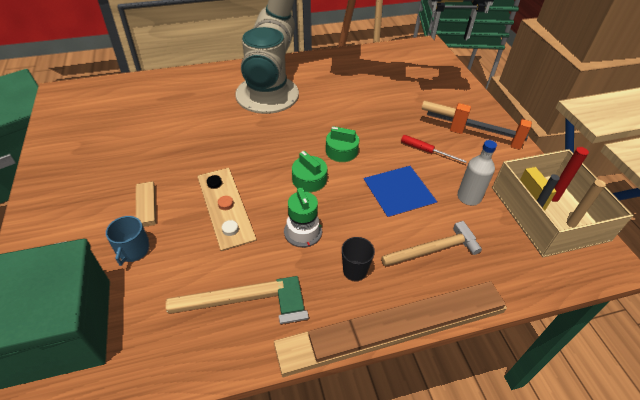

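View pics/top0.png

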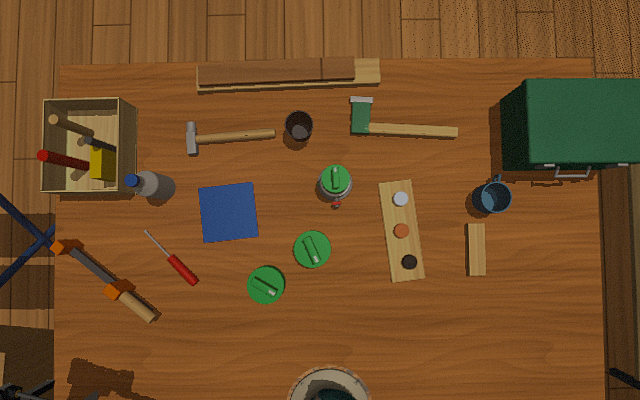

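The scene shows three green covers: top-view pixels (335,180) on the filter, (312,249) and (266,285) loose on the bench. The one on the filter looks smallest, and it is the only one at 126 mm height over the tube. Discs on the board in the top view are black (409,262), brown (401,231) and white (401,199). The mat is at (229,212) and the red tap at (336,203). I'll confirm the cover in a crop and take my own measurements.

```bash
cat > h.py <<'E'
import numpy as np, cv2
from scipy.spatial.transform import Rotation as R
from plant import r, gripper_to, inverse_kinematics, vision, models, telemetry
def cam(c):
    k=vision.get_calibration(c); q=np.array(k["orientation"])
    return np.array([[k["fx"],0,k["cx"]],[0,k["fy"],k["cy"]],[0,0,1]]),np.array(k["D"]),np.array(k["position"]),R.from_quat(q[[1,2,3,0]])
def at_z(c,uv,z):
    K,D,p,Q=cam(c); n=cv2.undistortPoints(np.float64(uv).reshape(-1,1,2),K,D).reshape(-1,2)
    d=Q.apply(np.c_[n,np.ones(len(n))]); return p+d*((z-p[2])/d[:,2])[:,None]
def down(yaw): # tool down; tool y (closing line) along world angle yaw
    m=np.array([[np.sin(yaw),np.cos(yaw),0],[-np.cos(yaw),np.sin(yaw),0],[0,0,-1.]]).T
    m=np.c_[[np.sin(yaw),-np.cos(yaw),0],[np.cos(yaw),np.sin(yaw),0],[0,0,-1.]]
    q=R.from_matrix(m).as_quat(); return q[[3,0,1,2]]
E
python3 - <<'E'
from h import *
t=cv2.imread("pics/top0.png"); s=cv2.imread("pics/scene0.png")
a=cv2.resize(t[140:310,235:365],None,fx=3.4,fy=3.4,interpolation=cv2.INTER_CUBIC)
b=cv2.resize(s[120:250,270:370],None,fx=3.4*1.3,fy=3.4*1.3,interpolation=cv2.INTER_CUBIC)[:578,:350]
cv2.imwrite("pics/crop1.png",np.hstack([a[:578],np.pad(b,((0,578-b.shape[0]),(0,0),(0,0)))])[:, :800])
hsv=cv2.cvtColor(t,cv2.COLOR_BGR2HSV)
g=cv2.inRange(hsv,(50,120,60),(75,255,255)); g[:150]=0; g[:,:240]=0; g[:,400:]=0
n,l,st,ce=cv2.connectedComponentsWithStats(g)
for i in range(1,n):
    if st[i,4]>100:
        pts=np.argwhere(l==i)[:,::-1].astype(np.float32); (c,rad)=cv2.minEnclosingCircle(pts)
        for z in (.114,.034): print(z,c,rad,st[i,4],at_z("top",[c],z).round(4), np.sqrt(st[i,4]/np.pi)/400*(1.0845-z))
tv,sv=None,None
for nme in ("used_center","carbon_center","ceramic_center","mat_top"):
    for c in ("top","scene"):
        m=models.regions_of(nme,c)
        if m:
            p=np.argwhere(m[0]["pixels"])[:,::-1].astype(np.float32)
            print(nme,c,p.mean(0),len(p),at_z(c,[p.mean(0)],.004 if nme=="mat_top" else .024).round(4),cv2.minAreaRect(p))
E
```

```text
0.114 (335.22296142578125, 178.2567596435547) 14.22680377960205 577 [[ 0.6026 -0.0229  0.114 ]] 0.03288126510346155
0.034 (335.22296142578125, 178.2567596435547) 14.22680377960205 577 [[ 0.6119 -0.0244  0.034 ]] 0.03559172487499882
0.114 (311.9838562011719, 248.75807189941406) 18.671977996826172 1034 [[0.4323 0.0358 0.114 ]] 0.04401704477302159
0.034 (311.9838562011719, 248.75807189941406) 18.671977996826172 1034 [[0.4276 0.0391 0.034 ]] 0.04764544619686675
0.114 (266.0, 285.0) 19.416587829589844 1037 [[0.3467 0.1477 0.114 ]] 0.044080853037647076
0.034 (266.0, 285.0) 19.416587829589844 1037 [[0.3349 0.1603 0.034 ]] 0.0477145142875304
used_center top [401.42044 230.60228] 176 [[ 0.4715 -0.1978  0.024 ]] ((401.5, 230.5), (13.0, 15.0), 90.0)
used_center scene [229.94685 227.71498] 207 [[ 0.5629 -0.1978  0.024 ]] ((230.20001220703125, 227.90000915527344), (15.205260276794434, 15.652474403381348), 63.43495178222656)
carbon_center top [409.01715 261.72   ] 175 [[ 0.3892 -0.216   0.024 ]] ((409.0, 262.0), (14.0, 14.0), 90.0)
carbon_center scene [213.95906 181.48538] 171 [[ 0.3949 -0.2185  0.024 ]] ((214.0, 181.5), (13.0, 14.0), 90.0)
ceramic_center top [400.48044 198.37988] 179 [[ 0.557  -0.1972  0.024 ]] ((400.5000305175781, 198.49998474121094), (14.142135620117188, 14.142135620117188), 45.0)
ceramic_center scene [229.31444 227.79381] 194 [[ 0.5627 -0.1993  0.024 ]] ((229.5, 228.0), (14.0, 15.0), 90.0)
mat_top top [227.86638 212.45084] 3061 [[0.5267 0.267  0.004 ]] ((227.97299194335938, 212.38880920410156), (55.041709899902344, 57.02877426147461), 83.48019409179688)
mat_top scene [399.02548 190.8312 ] 2198 [[0.5321 0.2638 0.004 ]] ((399.4515380859375, 189.85801696777344), (45.30937957763672, 59.48154067993164), 71.14684295654297)
```

View pics/crop1.png

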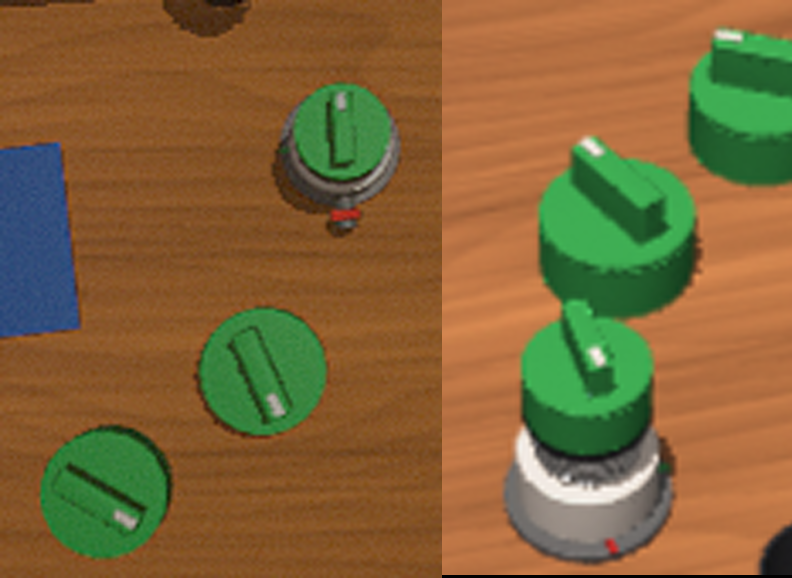

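The crop confirms the target: the cover on the filter is about 35 mm in radius, while the loose ones are about 47 mm. Its white mark points away from the red tap, so it is locked. Next I'll get the bar yaw and a model fit of the position, then move above it.

```bash
python3 - <<'E'
from h import *
from scipy.optimize import minimize
def green(c):
    h=cv2.cvtColor(cv2.imread(f"pics/{c}0.png"),cv2.COLOR_BGR2HSV); g=cv2.inRange(h,(45,100,40),(80,255,255))
    x0,x1,y0,y1={"top":(312,358,155,202),"scene":(283,324,188,226)}[c]
    o=np.zeros_like(g); o[y0:y1,x0:x1]=g[y0:y1,x0:x1]; return o
def sil(c,x,y,yaw,S=8):
    K,D,p,Q=cam(c); a=np.linspace(0,2*np.pi,60); ring=lambda z:np.c_[x+.035*np.cos(a),y+.035*np.sin(a),0*a+z]
    rot=R.from_euler('z',yaw); box=np.array([[i*.025,j*.007,k] for i in(-1,1) for j in(-1,1) for k in(.114,.138)])
    box=rot.apply(box)+[x,y,0]; m=np.zeros((400*4,640*4),np.uint8)
    Ri=Q.inv()
    for P in (np.r_[ring(.114),ring(.080)],box):
        q,_=cv2.projectPoints(P,Ri.as_matrix(),Ri.apply(-p),K,D); q=((q.reshape(-1,2)+.5)*4).astype(np.float32)
        cv2.fillConvexPoly(m,cv2.convexHull(q).astype(np.int32),255)
    return cv2.resize(m,(640,400),interpolation=cv2.INTER_AREA)/255.
G={c:green(c)/255. for c in("top","scene")}
for cs in (("top",),("scene",),("top","scene")):
    f=lambda v:sum(np.abs(G[c]-sil(c,v[0]/100,v[1]/100,.0)).sum() for c in cs)
    b=minimize(f,[60.3,-2.3],method="Nelder-Mead",options=dict(initial_simplex=[[60,-2.5],[60.8,-2.5],[60.3,-1.8]])); print(cs,b.x/100,b.fun)
e=at_z("top",[[335.9,187.9],[335.3,167.9]],.138); d=e[1]-e[0]; print("bar",e.round(4),np.degrees(np.arctan2(d[1],d[0])),np.linalg.norm(d))
h=cv2.cvtColor(cv2.imread("pics/top0.png"),cv2.COLOR_BGR2HSV); m=cv2.inRange(h,(0,150,80),(8,255,255))|cv2.inRange(h,(172,150,80),(180,255,255)); m[:195]=0;m[212:]=0;m[:,:320]=0;m[:,350:]=0
p=np.argwhere(m)[:,::-1]; print("tap",p.mean(0),len(p),at_z("top",[p.mean(0)],.04))
# pixel fit of bar yaw: side/top shading skipped
for yaw in (90,-90):
    q1=inverse_kinematics([.603,-.023,.15],down(np.radians(yaw))); q2=inverse_kinematics([.603,-.023,.15],down(np.radians(yaw+90)))
    print(yaw,None if q1 is None else np.round(q1,2),None if q2 is None else np.round(q2,2))
print(telemetry.current_t())
E
```

```text
('top',) [ 0.60390673 -0.02254371] 72.81960784313725
('scene',) [ 0.60091524 -0.02379621] 103.34901960784313
('top', 'scene') [ 0.60206284 -0.02346847] 195.0862745098039
bar [[ 0.5768 -0.0237  0.138 ]
 [ 0.6245 -0.023   0.138 ]] 0.8446586250196112 0.047771734458576944
tap [335.93103448 202.75862069] 29 [[ 0.54685234 -0.02520971  0.04      ]]Traceback (most recent call last):
  File "<stdin>", line 25, in <module>
  File "h.py", line 13, in down
    q=R.from_matrix(m).as_quat(); return q[[3,0,1,2]]
      ~~~~~~~~~~~~~^^^
  File "scipy/spatial/transform/_rotation.pyx", line 1143, in scipy.spatial.transform._rotation.Rotation.from_matrix
ValueError: Non-positive determinant (left-handed or null coordinate frame) in rotation matrix 0: [[ 1.000000e+00  6.123234e-17  0.000000e+00]
 [-6.123234e-17  1.000000e+00  0.000000e+00]
 [ 0.000000e+00  0.000000e+00 -1.000000e+00]].
```

```bash
python3 - <<'E'
s=open("h.py").read().split("def down")[0]+'''def down(yaw): # tool down; closing line (tool y) along world angle yaw (deg)
    c,s=np.cos(np.radians(yaw)),np.sin(np.radians(yaw))
    q=R.from_matrix(np.array([[-s,c,0],[c,s,0],[0,0,-1.]])).as_quat(); return q[[3,0,1,2]]
def say(tag=""):
    print(tag,"t",round(telemetry.current_t(),2),"p",np.round(telemetry.current_ee_pos(),4),"F",np.round(telemetry.current_wrist_force(),1),"M",np.round(telemetry.current_torque(),2),"w",round(telemetry.current_opening(),4))
'''
s=s.replace("x=(","")
s=s.replace("R.from_matrix(np.array([[-s,c,0],[c,s,0],[0,0,-1.]]))","R.from_matrix(np.array([[-s,c,0],[c,s,0],[0,0,-1.]]))")
open("h.py","w").write(s)
E
python3 - <<'E'
from h import *
m=R.from_quat(down(90)[[1,2,3,0]]).as_matrix(); print(m.round(2))
for yaw in (91,-89):
    q1=inverse_kinematics([.6025,-.0233,.15],down(yaw)); q2=inverse_kinematics([.6025,-.0233,.15],down(yaw+90))
    print(yaw,*(None if q is None else np.round(q,2) for q in (q1,q2)))
print(telemetry.current_t())
E
```

```text
[[-1.  0.  0.]
 [ 0.  1.  0.]
 [ 0.  0. -1.]]
91 [-0.15  0.37  1.57 -0.    1.2  -1.74] None
-89 [-0.15  0.37  1.57 -0.    1.2   1.4 ] [-0.15  0.37  1.57 -0.    1.2  -0.17]
1.2
```

```bash
python3 - <<'E'
from h import *
x,y=.6025,-.0233
r.move_to([x,y,.25],down(-89)); gripper_to(.045,10); say("above")
r.move_l([x,y,.150],vel=.2); say()
print(r.move_l([x,y,.134],vel=.03,guard=3)); say("contact")
E
```

```text
above t 4.72 p [ 0.6025 -0.0233  0.25  ] F [ 0.4 -0.1 -0.1] M [-0.02  0.14  0.01] w 0.045
 t 5.38 p [ 0.6032 -0.0234  0.1507] F [ 0.4 -0.5 -0. ] M [-0.05  0.13  0.01] w 0.045
True
contact t 5.85 p [ 0.6031 -0.0234  0.1368] F [0.4 0.1 4.5] M [-0.03  0.18 -0.01] w 0.0448
```

```bash
python3 - <<'E'
from h import *
gripper_to(.010,12); say("soft grip")
gripper_to(.005,40); say("grip")
E
```

```text
soft grip t 6.43 p [ 0.6031 -0.0233  0.137 ] F [-1.   1.   5.5] M [0.05 0.18 0.04] w 0.0146
grip t 6.65 p [ 0.6031 -0.0233  0.1371] F [ 0.7 -0.1  4.9] M [ 0.02  0.18 -0.02] w 0.0137
```

```bash
python3 - <<'E'
from h import *
p=telemetry.current_ee_pos(); z0=.1371
for dz in (.006,.008):
    r.move_l([p[0],p[1],z0-dz],vel=.03,guard=25); say(dz)
E
```

```text
0.006 t 6.97 p [ 0.6032 -0.0234  0.132 ] F [-1.2  0.9  8.1] M [ 0.05  0.4  -0.02] w 0.0136
0.008 t 7.22 p [ 0.6032 -0.0234  0.1303] F [-0.9 -0.1  8.6] M [0.1  0.46 0.02] w 0.0131
```

```bash
python3 - <<'E'
from h import *
r.move_l([.6030,-.0234,.128],vel=.03,guard=25); say("pressed")
q=telemetry.current_joints(); q=np.array(q,float)
for k in (20,):
    q2=np.array(inverse_kinematics([.6030,-.0234,.128],down(-89+k))); print(q2-q); r.movej(q2); say(k)
E
```

```text
pressed t 7.47 p [ 0.6032 -0.0234  0.1294] F [-0.8  0.5  9.4] M [ 0.07  0.53 -0.03] w 0.0138
[-4.64544140e-05  1.85193997e-03  8.77022965e-04 -9.60902532e-05
 -9.78921552e-04 -3.49033900e-01]
20 t 7.9 p [ 0.604  -0.0235  0.1297] F [-1.   0.3  9.8] M [0.1  0.27 0.12] w 0.0139
```

```bash
python3 - <<'E'
from h import *
for k in (50,75,88):
    r.movej(inverse_kinematics([.6025,-.0234,.1276],down(-89+k))); say(k)
E
```

```text
50 t 8.47 p [ 0.6038 -0.0235  0.1294] F [-0.4  0.7  9.3] M [-0.01  0.21 -0.  ] w 0.0136
75 t 8.97 p [ 0.6038 -0.0235  0.1294] F [-0.2  0.3  9.7] M [0.06 0.15 0.03] w 0.0138
88 t 9.3 p [ 0.6038 -0.0235  0.1294] F [-0.2  0.4 10.6] M [0.06 0.13 0.12] w 0.014
```

```bash
python3 - <<'E'
from h import *
r.move_l([.6030,-.0234,.145],vel=.06); say("let up")
r.move_l([.6030,-.0234,.150],vel=.06); say("let up2")
r.move_l([.6030,-.0234,.205],vel=.12); say("lifted")
cv2.imwrite("pics/s1.png",cv2.cvtColor(vision.snapshot("scene"),cv2.COLOR_RGB2BGR)[100:300,200:440])
E
```

```text
let up t 9.74 p [ 0.6021 -0.0233  0.1441] F [-0.1 -0.3 -1. ] M [-0.04  0.06  0.01] w 0.0141
let up2 t 9.99 p [ 0.6028 -0.0234  0.1497] F [-0.5 -1.2 -0.3] M [-0.02  0.07 -0.01] w 0.0139
lifted t 10.6 p [ 0.6026 -0.0234  0.2045] F [ 1.1  0.9 -1.5] M [-0.08  0.02 -0.01] w 0.0133
```

View pics/s1.png

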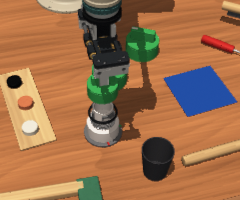

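The cover is off and held upright in the gripper, clear of the bare tube at crop (103,112). The blue mat is at crop (200,90).

```bash
python3 - <<'E'
from h import *
r.move_to([.527,.267,.16],down(1)); say("over mat")
r.move_l([.527,.267,.075],vel=.2); say()
print(r.move_l([.527,.267,.056],vel=.03,guard=3)); say("down")
gripper_to(.045); say("open")
r.move_l([.527,.267,.20],vel=.25)
gripper_to(.060,8)
for c in ("top",):
    im=vision.snapshot(c); cv2.imwrite("pics/t2.png",cv2.cvtColor(im,cv2.COLOR_RGB2BGR))
    for n in ("tube_mouth","carbon_center","ceramic_center"):
        print(n,[(round(d["score"],2),np.round(d["at"],4)) for d in models.mark_of(n,c)][:2])
say()
t=cv2.imread("pics/t2.png")
cv2.imwrite("pics/t2c.png",cv2.resize(t[140:290,180:440],None,fx=3,fy=3,interpolation=cv2.INTER_CUBIC))
E
```

```text
over mat t 11.81 p [0.5277 0.2661 0.1601] F [ 0.7 -0.5 -0.8] M [-0.09  0.08  0.01] w 0.0137
 t 12.38 p [0.5282 0.2663 0.0755] F [ 0.3  0.2 -0.1] M [-0.11  0.04 -0.02] w 0.0139
True
down t 12.86 p [0.5276 0.2672 0.0632] F [-1.  -1.   3.8] M [-0.09  0.2   0.06] w 0.0136
open t 13.53 p [0.5288 0.2673 0.0633] F [ 4.7 -0.1  6.3] M [-0.08 -0.6  -0.06] w 0.0444
tube_mouth [(0.97, array([ 0.606 , -0.0249,  0.1016])), (0.55, array([ 0.5513, -0.431 ,  0.0021]))]
carbon_center [(0.61, array([ 0.3864, -0.2167,  0.0173]))]
ceramic_center []
 t 14.89 p [0.527 0.267 0.2  ] F [-0.1 -0.5  0.3] M [-0.12  0.05  0.01] w 0.0599
```

View pics/t2c.png

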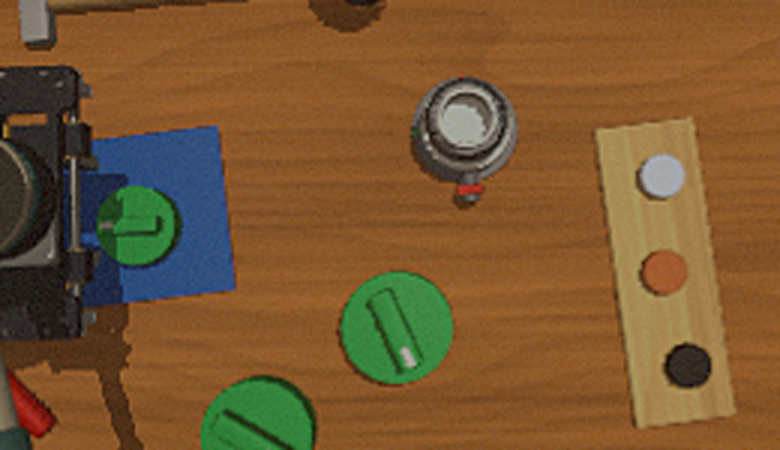

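The cover stands upright on the mat at crop (137,225), grip bar on top. The tube is open at (467,120), with the discs at (689,366) black, (664,272) brown and (661,176) white. Next I centre the black disc with two crossed squeezes.

```bash
cat >> h.py <<'E'
def pick(x,y,zt=.040):
    r.move_to([x,y,.12],down(-89)); r.move_l([x,y,zt],vel=.15)
    gripper_to(.030,5); say("sq1"); gripper_to(.056,8)
    r.movej(inverse_kinematics([x,y,zt],down(1)))
    gripper_to(.030,20); say("sq2")
    r.move_l([x,y,.16],vel=.2); say("up")
E
python3 - <<'E'
from h import *
r.move_to([.527,.0,.2],down(-40))
pick(.389,-.2165)
t=cv2.cvtColor(vision.snapshot("scene"),cv2.COLOR_RGB2BGR)
cv2.imwrite("pics/s3.png",cv2.resize(t[110:270,150:350],None,fx=3,fy=3))
E
```

```text
sq1 t 18.12 p [ 0.3895 -0.2169  0.0407] F [0.4 0.9 4.9] M [ 0.02  0.15 -0.03] w 0.0396
sq2 t 20.43 p [ 0.389  -0.2165  0.04  ] F [0.1 0.7 0.6] M [-0.09  0.1  -0.  ] w 0.039
up t 21.18 p [ 0.3883 -0.216   0.1592] F [-0.2 -0.3  0.1] M [-0.08  0.08 -0.04] w 0.0391
```

View pics/s3.png

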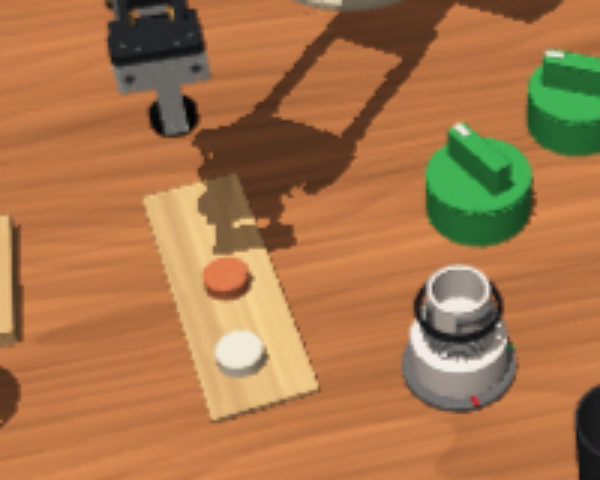

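The black disc is held level at crop (173,115). The open tube is at (459,300). Now I insert it with a guarded descent and a small search.

```bash
cat >> h.py <<'E'
def insert(x,y,zc=.132,zin=.1275):
    r.move_to([x,y,.16],down(1)); r.move_l([x,y,zc+.003],vel=.15)
    for dx,dy in [(0,0),(1,0),(-1,0),(0,1),(0,-1),(1.5,1.5),(1.5,-1.5),(-1.5,1.5),(-1.5,-1.5),(2.5,0),(-2.5,0),(0,2.5),(0,-2.5)]:
        a,b=x+dx/1e3,y+dy/1e3
        r.move_l([a,b,zc+.002],vel=.05)
        hit=r.move_l([a,b,zin],vel=.025,guard=4); z=telemetry.current_ee_pos()[2]; say(f"{dx,dy,hit}")
        if z<zc-.0028: return True
        if telemetry.current_t()>50: break
    return False
E
python3 - <<'E'
from h import *
print(insert(.6038,-.0237))
E
```

```text
(0, 0, False) t 23.31 p [ 0.6036 -0.0236  0.1272] F [-0.7 -0.4 -0. ] M [-0.1   0.08 -0.01] w 0.0394
True
```

```bash
python3 - <<'E'
from h import *
gripper_to(.058,8); say("rel")
r.move_l([.6038,-.0237,.16],vel=.2)
r.move_to([.557,-.197,.14],down(-89))
t=cv2.cvtColor(vision.snapshot("top"),cv2.COLOR_RGB2BGR); s=cv2.cvtColor(vision.snapshot("scene"),cv2.COLOR_RGB2BGR)
a=cv2.resize(t[150:220,300:370],(400,400)); b=cv2.resize(s[180:250,265:335],(400,400))
cv2.imwrite("pics/c4.png",np.hstack([a,b])); say()
E
```

```text
rel t 23.82 p [ 0.6039 -0.0237  0.1276] F [-0.  -0.4  0.5] M [-0.1   0.06  0.02] w 0.0581
 t 25.4 p [ 0.5571 -0.1963  0.1397] F [-0.3  1.1  0.4] M [-0.06  0.15  0.04] w 0.0578
```

View pics/c4.png

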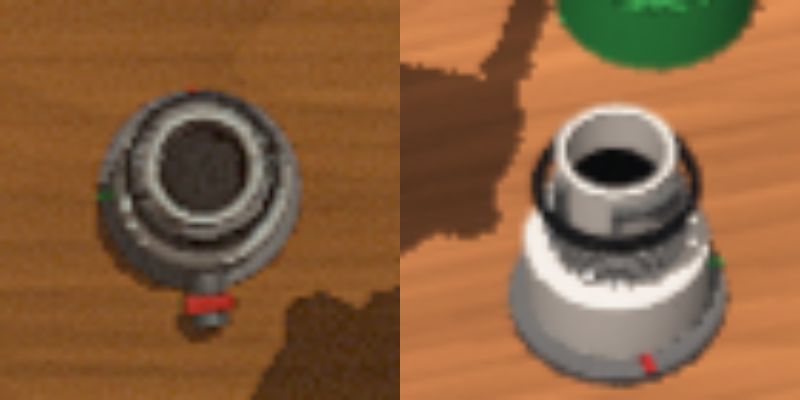

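The black disc lies flat and deep in the tube: (203,165) in the left crop and (615,170) in the right. The white one goes in next the same way.

```bash
python3 - <<'E'
from h import *
pick(.557,-.197)
if .037<telemetry.current_opening()<.042 and insert(.6038,-.0237):
    gripper_to(.058,8); say("rel")
    r.move_l([.6038,-.0237,.17],vel=.2)
    r.move_to([.45,.0,.25],down(-40))
    t=cv2.cvtColor(vision.snapshot("top"),cv2.COLOR_RGB2BGR); s=cv2.cvtColor(vision.snapshot("scene"),cv2.COLOR_RGB2BGR)
    a=cv2.resize(t[150:220,300:370],(400,400)); b=cv2.resize(s[180:250,265:335],(400,400))
    cv2.imwrite("pics/c5.png",np.hstack([a,b])); cv2.imwrite("pics/s5.png",s); say()
E
```

```text
sq1 t 26.76 p [ 0.5576 -0.1973  0.041 ] F [-0.7 -0.3  4.1] M [-0.02  0.2  -0.01] w 0.0393
sq2 t 29.06 p [ 0.557 -0.197  0.04 ] F [-1.1 -0.2 -0.4] M [-0.05  0.05 -0.01] w 0.0394
up t 29.81 p [ 0.5562 -0.1966  0.1591] F [-0.2 -1.2 -0.9] M [-0.02  0.08 -0.  ] w 0.0392
(0, 0, False) t 31.53 p [ 0.6036 -0.0236  0.1272] F [ 0.1 -0.  -0.3] M [-0.06  0.09 -0.02] w 0.0389
rel t 32.05 p [ 0.6038 -0.0237  0.1275] F [-0.5  0.4  0.1] M [-0.09  0.03  0.01] w 0.0582
 t 33.25 p [ 4.508e-01 -2.000e-04  2.488e-01] F [ 0.2 -0.1  0.2] M [-0.1   0.1   0.01] w 0.058
```

View pics/c5.png

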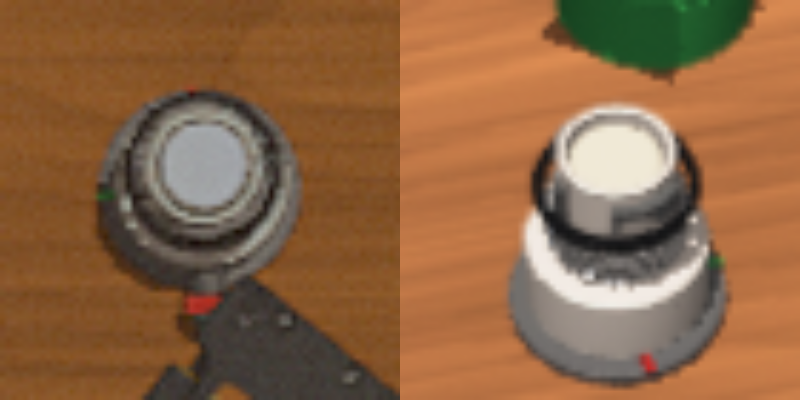

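View pics/s5.png

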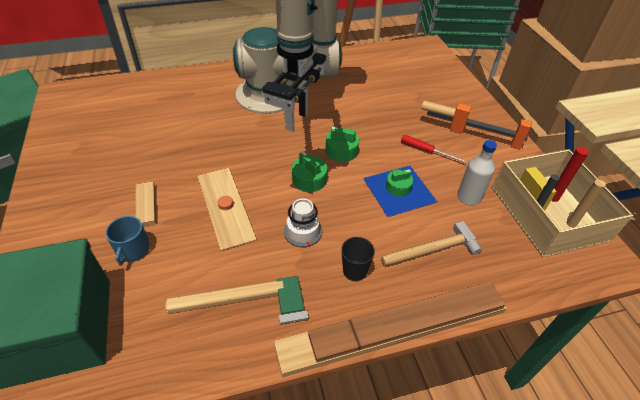

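The white disc lies flat just below the rim at (302,208). The cover stands upright, fully on the mat, at (400,182). The brown disc (225,202) and everything else are unmoved, and the arm is clear.

```bash
python3 -c "
from plant import r
print(r.sign_off())"
```

```text
the job is handed in; nothing more can be done
None
```

The job is handed in at about 33 s: the cover stands upright on the blue mat, the black disc then the white one lie flat in the tube, and the brown disc and everything else are where they were.

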